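Serve the round roll with tongs

TASK

Pick up the kitchen tongs, close them on the small round bread roll on the wooden board (not the long one), and carry it in the tongs to above the middle of the blue plate. Finish while still holding it there in the squeezed tongs, motionless, at least 12 cm above the plate: do not put it down or let go. The roll is food, so only the tongs may touch it, never the gripper, and everything else is left where it is.

Things in the scene. Friction and masses are not known exactly. Their poses are not given: they have to be found in the camera images.
- tongs: Stainless kitchen tongs, 110 g, lying on their side on the worktop; the jaws open in the horizontal plane. Origin: underside, on the centre line midway between the two flat grip panels, at the centre of mass (within 3 mm). x points to the tips, y across, z up. All 26 mm tall (z 0 to 26). Hinge post (17 mm thick) at x = -105 mm with a 25 mm wire loop behind it; the tips end at x = 120 mm.
- tongs_grip (a point): Where to grip: centre line midway between the grip panels, at half height (z = 13 mm). The panels run 25 mm to either side along x and are 57 mm apart over their outer faces when open, 40 mm when the tips are 50 mm apart inside; then panels and tip pads are parallel. Each mm less across the panels brings the tips 2 mm closer.
- tongs_tip (a point): Midway between the two flat tip pads: x = 100 mm, z = 13 mm in the tongs' frame. The pads run from x = 80 to 120 mm, 26 mm tall; open they are 84 mm apart inside, 90 mm outside.
- jaw_left: The jaw on the tongs' +y side, a steel strip 3 mm thick; origin at its hinge, underside. The jaws move as mirror images and are sprung open: squeezing the panels takes about 5 N to begin and 6.5 N with the tips 50 mm apart; beyond that about half of the squeeze reaches the tips. Let out, they spring open.
- jaw_right: The jaw on the tongs' -y side, likewise. Squeezed a few mm only (to 50 to 54 mm over the panels) the tongs are held firmly enough by the springs to be carried with the tips still open.
- roll: The round crusty bread roll, rigid, about 45 g: 50 mm in diameter (upright sides from 8 to 22 mm of its height), 36 mm high, a cross cut in its top. It stands on the wooden board. Origin: centre of its underside; z up.
- roll_mid (a point): Centre of the round roll, 18 mm above its underside.
- long_roll: The other bread roll, oblong, 115 x 42 x 36 mm with three slits, beside the round one on the board (centres about 12 cm apart); stays. Origin: centre of its underside; x along it.
- board: Fixed wooden bread board 150 (x) x 200 (y) mm, 18 mm thick, that carries both rolls. Origin: centre of its underside.
- plate: Blue melamine plate, 160 mm in diameter, rim 16 mm high, loose on the worktop, stays. Origin: centre of its underside.
- tumbler: Round glass tumbler, 70 mm in diameter, 100 mm high; stays. Origin: centre of its underside.
- funnel: Black plastic funnel standing mouth down, 110 mm in diameter, 105 mm high; stays. Origin: centre of its mouth, on the worktop.
- ladle: Stainless ladle lying far to the left of the robot: bowl 80 mm in diameter, 34 mm high, straight handle reaching 260 mm to its -x; stays. Origin: underside of the bowl's centre.
Mind the look-alikes: they are no part of the job. Several things look just like the plate: the one meant starts farthest to the robot's left.

How it is judged (in metres and radians):
On the way, in this order (a step that is already met when the one before it is completed fails the run):
1. the tongs are held in the gripper, clear of the worktop, and the roll is not yet in them (height (world z) of tongs above 0.012 m and contact force between tongs and the fingers above 1 N and contact force between roll and tongs below 0.2 N), for 0.2 s.
2. the round roll is lifted off the board between the two jaws (z of roll_mid in the frame of board above 0.055 m and contact force between roll and jaw_left above 0.4 N and contact force between roll and jaw_right above 0.4 N and contact force between tongs and the fingers above 1 N and contact force between roll and the fingers below 0.2 N and contact force between roll and the arm below 0.2 N), for 0.2 s.
At the end, for the whole second after the job is handed in: The gripper holds the tongs (over 1 N); each jaw presses the round roll (over 0.4 N), no robot part touches it; its centre is over 110 mm above the plate's underside, within 45 mm of its centre, slower than 50 mm/s; tongs over 60 mm up; nothing held touches the plate (contact force between roll and jaw_left above 0.4 N and contact force between roll and jaw_right above 0.4 N and contact force between tongs and the fingers above 1 N and contact force between roll and the fingers below 0.2 N and contact force between roll and the arm below 0.2 N and z of roll_mid in the frame of plate above 0.11 m and horizontal distance between roll_mid and plate below 0.045 m and height (world z) of tongs above 0.06 m and linear speed of roll below 0.05 m/s and contact force between each of roll, tongs and plate below 0.05 N); the arm keeps its last pose, push and grip.
It fails at once if the gripper or arm touches the round roll (contact force between roll and the fingers above 0.5 N or contact force between roll and the arm above 0.5 N).
It fails at once if the long roll, plate, tumbler, funnel or ladle is moved more than 30 mm (distance of any of long_roll, plate, tumbler, funnel, ladle from where it was at the start of the episode above 0.03 m).
It also fails if it takes over 45 s, if anything falls off the work surface, if the arm or the gripper's body presses on something with over 40 N, if the wrist force passes 120 N, or if a joint passes its speed limit or range.

ROBOT

A 6-joint arm with a two-finger parallel gripper is mounted at the origin on the work surface. World frame = base frame: x ahead of the robot, y to its left, z up, the work surface at z = 0. Lengths are in mm, angles in rad, forces in N, time in s.
With the tool pointing down it reaches from about 400 to 825 mm from the base axis. Payload 7 kg.
Tool frame: the origin (TCP) lies at the very end of the fingers, on their centre line; the grasp point (between the pads) lies 19 mm behind it; z points along the fingers, y is the line along which they close (so a half turn about z gives the same grasp; the last joint's range is limited). The gripper opens to 88 mm and grips with 3 to 60 N. Pads are 19 mm wide; open, the fingers measure 130 mm over their backs; the gripper's body (78 mm by 193 mm) begins 47 mm behind the grasp point.
Start: joints at [1.411, 0.359, 0.012, 0, -1.224, -0.288], TCP at [292.269, 608.419, 226.561] pointing down, gripper open.
Joint ranges: [-3.07, 3.07], [-1.43, 2.12], [-1.02, 1.25], [-3.03, 1.67], [-3.05, -0], [-3.03, 3.03]. Speed limits (rad/s): [2.39, 2.39, 3.01, 3.14, 3.14, 3.14].

INTERFACE

Orientations are given as a unit quaternion [x, y, z, w].
In Python, from plant import bot gives the robot as it stands. Calls block until the motion is done:
- bot.move_ptp(position, orientation): joint-space move of the TCP to a pose.
- bot.line_to(position, velocity=150, ori=None): straight line of the TCP; ori=None keeps the orientation; velocity is the mean speed in mm/s.
- bot.move_joints(angles): joint-space move.
- bot.move_gripper(opening, force=None): finger opening in mm; force is the grip in N (None keeps the last); returns when the fingers have stopped.
- bot.pause(seconds).
- bot.solve_ik(position, orientation): joint angles nearest the present ones, or None.
- bot.read_state(): the state.
- bot.camera(name): name is "scene" or "top" or "wrist"; returns the picture (400x640x3 uint8, red, green, blue); there is no depth.
- bot.get_calibration(name): a dict with "fx", "fy", "cx", "cy" (pixels), "view" (4x4, takes a point from world to camera coordinates); the wrist camera has in their place "T_tool_cam" (4x4, takes a point from camera to tool coordinates, whose origin is the TCP and whose axes are the flange's). Camera axes: x right, y up, looking along -z (the intrinsics and any distortion apply to the point x, -y, -z); pixel columns grow to the right and rows downward; lengths in mm; the calibration is good to about 2 mm. The wrist camera is an equidistant fisheye: a pixel r from the principal point sees the ray r / f radians off the axis. A picture is of the moment at which its call begins: read the wrist's pose just before it. get_calibration takes no time and is no camera call.
A pose or a line that the arm cannot do raises bot.Unreachable and nothing moves.
- bot.close_job(): hands the job in; it is judged then, once.
The state is a dict: "t": time; "joint_pos": joint angles; "qvel": joint speeds; "tau": joint torques, N m; "tcp_pos": TCP position; "eef_rot": TCP orientation; "contact_force": force on the tool from outside, world axes, zero at the start; "moment": the same for the moment, N m; "width": finger opening in mm; "finger_force": force on a finger pad.
Only numpy, scipy, OpenCV 4.12 (cv2) and the standard library are available. Lean on these libraries where they do the work, as an engineer would, in place of code of your own. Each camera call takes 0.05 s, during which the arm holds its last target. There are 200 camera calls.

## Working session

There is one attempt and no reset: what is moved stays moved. The work goes in short steps, each a Python script; the robot and the scene stay as the last script left them, time stands still between calls to the robot, and variables do not carry over. Pictures are saved under pics/ and viewed, at most 10 in all, crops included, and the job is handed in when it is done.

```bash
ls; mkdir -p pics; python3 - <<'E'
from plant import bot
import cv2
for n in ("scene","top"):
    im=bot.camera(n); cv2.imwrite(f"pics/{n}0.png",im[:,:,::-1])
    c=bot.get_calibration(n); print(n,c)
print(bot.get_calibration("wrist")); print(bot.read_state())
E
```

```text
pics
scene {'fx': 421.9760322523113, 'fy': 421.9760322523113, 'cx': 319.3593051555684, 'cy': 202.71425968828842, 'view': array([[ 7.56684826e-01,  6.53636614e-01, -1.36839356e-02,
        -4.07217023e+02],
       [-5.55516618e-01,  6.53850075e-01,  5.13693845e-01,
         2.87132515e+02],
       [ 3.44716348e-01, -3.81102684e-01,  8.57864432e-01,
        -1.43162973e+03],
       [ 0.00000000e+00,  0.00000000e+00,  0.00000000e+00,
         1.00000000e+00]])}
top {'fx': 478.1001054179823, 'fy': 478.1001054179823, 'cx': 317.0765777352875, 'cy': 203.86798319543078, 'view': array([[-1.01594711e-03, -9.99958484e-01, -9.05531454e-03,
        -2.07791020e-01],
       [ 9.87912135e-01, -2.40730564e-03,  1.54996187e-01,
        -5.56577837e+02],
       [-1.55011551e-01, -8.78838719e-03,  9.87873566e-01,
        -1.49343934e+03],
       [ 0.00000000e+00,  0.00000000e+00,  0.00000000e+00,
         1.00000000e+00]])}
{'fx': 309.70691628693146, 'fy': 309.70691628693146, 'cx': 321.54380251516733, 'cy': 196.21806220379972, 'T_tool_cam': array([[ 5.43926687e-04,  9.62585730e-01,  2.70976783e-01,
   
[... 270 characters left out ...]
0e+00]])}
{'t': 0.1, 'joint_pos': array([ 1.41111590e+00,  3.59328741e-01,  1.11275864e-02, -3.24759649e-04,
       -1.22409334e+00, -2.88111056e-01]), 'qvel': array([-0.00086637, -0.00018957,  0.00120385,  0.00204719,  0.00135787,
       -0.00167447]), 'tau': array([-1.36272938e-03, -5.84163630e+01,  2.93754226e+01,  7.01557472e+00,
        1.02130932e-02, -5.08671292e-05]), 'tcp_pos': array([292.07951524, 608.03491064, 225.69477027]), 'eef_rot': array([ 9.75027317e-01, -2.22083649e-01, -1.04292179e-04,  7.57338717e-04]), 'contact_force': array([ 0.80201941,  1.02841237, -0.6462939 ]), 'moment': array([-0.04099094, -0.03139696, -0.03349986]), 'finger_force': 0.0, 'width': 87.87432108365857}
```

View pics/top0.png

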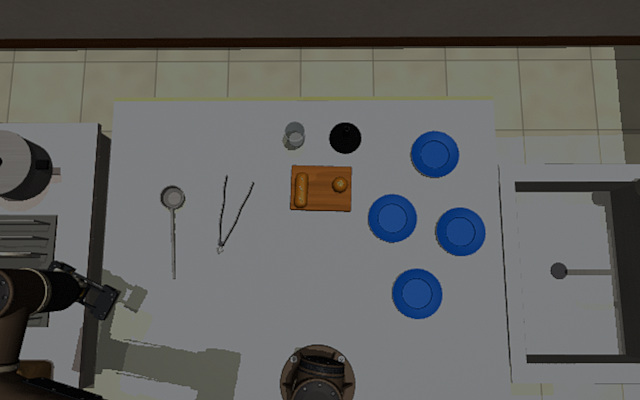

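View pics/scene0.png

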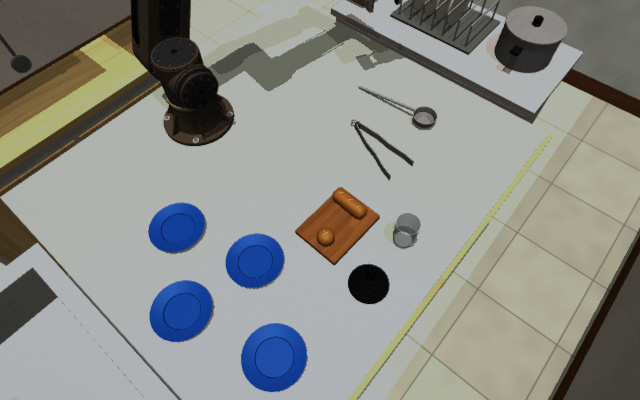

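The top view shows the tongs with the hinge at (220,247) and tips at (226,177) and (253,183). The round roll is at (340,185), the long one at (301,190), the tumbler at (293,136) and the funnel at (345,138). Plate candidates are (392,218), (435,154), (460,232) and (417,294). Image left is +y, so (392,218) is the one farthest to the left. I'll measure these and confirm in one enlarged crop.

```bash
cat > h.py <<'E'
import numpy as np, cv2
from plant import bot
from scipy.spatial.transform import Rotation as R
def ray(name,px):
    c=bot.get_calibration(name); V=np.array(c["view"]); u,v=px
    d=np.array([(u-c["cx"])/c["fx"],-(v-c["cy"])/c["fy"],-1.])
    return -V[:3,:3].T@V[:3,3], V[:3,:3].T@d
def wray(px,st):
    c=bot.get_calibration("wrist"); T=c["T_tool_cam"]; u,v=px
    x,y=u-c["cx"],v-c["cy"]; r=np.hypot(x,y); th=r/c["fx"]
    d=np.array([np.sin(th)*x/max(r,1e-9),-np.sin(th)*y/max(r,1e-9),-np.cos(th)])
    Q=R.from_quat(st["eef_rot"]).as_matrix()
    return st["tcp_pos"]+Q@T[:3,3], Q@T[:3,:3]@d
def onplane(od,z): o,d=od; return o+d*(z-o[2])/d[2]
def down(yaw):  # tool down, tool y axis (closing) at world angle yaw+90deg, tool x at yaw
    return (R.from_euler('z',yaw)*R.from_quat([1,0,0,0])).as_quat()
def blobs(mask,amin=15):
    n,l,s,c=cv2.connectedComponentsWithStats(mask.astype(np.uint8)); return [(s[i,4],c[i],l==i,s[i,:4]) for i in range(1,n) if s[i,4]>=amin]
E
python3 - <<'E'
from h import *
np.set_printoptions(precision=1,suppress=True)
im=cv2.imread("pics/top0.png"); hsv=cv2.cvtColor(im,cv2.COLOR_BGR2HSV)
for a,c,m,s in blobs((hsv[...,0]>95)&(hsv[...,0]<125)&(hsv[...,1]>150)&(hsv[...,2]>60),300):
    print("plate",a,c,onplane(ray("top",c),10),s)
roi=np.zeros(im.shape[:2],bool); roi[160:215,285:360]=1
print(hsv[185,340],hsv[190,301],hsv[202,330])
bd=(hsv[...,1]>90)&roi
for a,c,m,s in blobs(bd,100):
    p=cv2.minAreaRect(cv2.findContours(m.astype(np.uint8),0,2)[0][0]);print("board",p,[onplane(ray("top",q),18) for q in cv2.boxPoints(p)])
g=im[...,2]<90; roi[:]=0; roi[165:262,205:265]=1
for a,c,m,s in blobs((cv2.cvtColor(im,cv2.COLOR_BGR2GRAY)<110)&roi,20): print("tongs",a,c,s)
for q in [(226,177),(253,183),(221,244)]: print("t",onplane(ray("top",q),26))
print("roll",onplane(ray("top",(340.5,184.5)),36+18-6),"long",onplane(ray("top",(301,190)),48))
print("tumbler",onplane(ray("top",(292,142)),0),"funnel",onplane(ray("top",(345,138)),50),"ladle",onplane(ray("top",(172,197)),20),onplane(ray("top",(174,278)),20))
a=cv2.resize(im[160:260,200:270],None,fx=5,fy=5,interpolation=cv2.INTER_CUBIC)
b=cv2.resize(im[160:260,285:375],None,fx=5,fy=5,interpolation=cv2.INTER_CUBIC)
cv2.imwrite("pics/crop1.png",np.hstack([a,b]))
E
```

```text
plate 1683 [434.7 153.8] [ 729.7 -393.1   10. ] [411 131  48  46]
plate 1791 [392.1 217.9] [ 515.  -245.7   10. ] [368 195  49  47]
plate 1823 [460.5 231.4] [ 470.2 -466.4   10. ] [437 208  48  48]
plate 1934 [416.9 293.5] [ 272.1 -318.6   10. ] [393 269  49  50]
[ 25 116 128] [ 19 147 109] [ 14 190 110]
board ((320.4853820800781, 188.0401611328125), (60.194236755371094, 44.68638610839844), 1.548157811164856) [array([542. ,  88.1,  18. ]), array([691.4,  85.3,  18. ]), array([ 685.3, -113.8,   18. ]), array([ 536.2, -108.1,   18. ])]
tongs 468 [229.3 215. ] [216 175  39  80]
t [649.4 298.2  26. ]
t [629.1 209.   26. ]
t [429.5 308.   26. ]
roll [618.9 -76.8  48. ] long [601.2  50.5  48. ]
tumbler [775.   83.7   0. ] funnel [773.3 -92.7  50. ] ladle [584.2 475.   20. ] [321.6 456.4  20. ]
```

View pics/crop1.png

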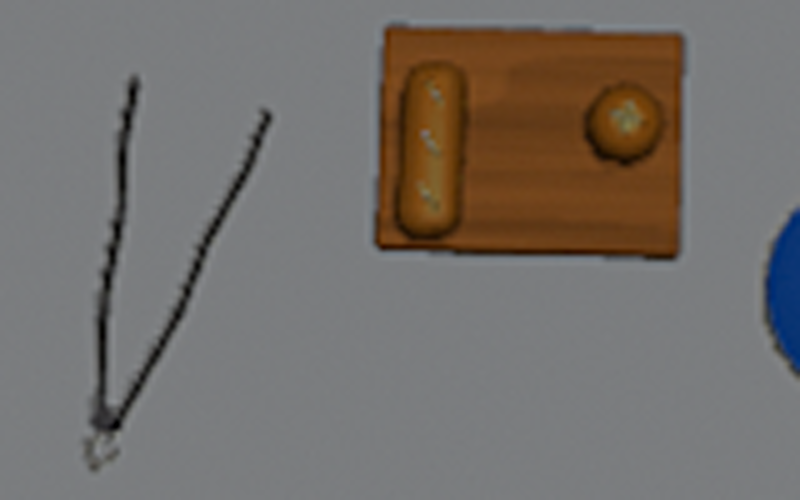

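The crop confirms the tongs, the round roll with its cross at top pixel (340,184), and the edge of the leftmost plate, which measures about (515,-246). I'll move above the tongs and take a wrist view.

```bash
python3 - <<'E'
from h import *
yaw=np.arctan2(-54.4,210)
p=[531,282,200]
for f in (0,np.pi):
    for q in (p,[531,282,2],[519,-77,26]): 
        print(f,bot.solve_ik(q,down((yaw if q[1]>0 else 0)+f)), bot.solve_ik([415,-246,180],down(f)) is not None)
bot.move_ptp(p,down(yaw)); bot.pause(.3)
st=bot.read_state(); im=bot.camera("wrist"); print(st["t"],st["tcp_pos"],st["eef_rot"])
np.save("st1.npy",st,allow_pickle=True)
cv2.imwrite("pics/w1.png",im[:,:,::-1])
E
```

```text
0 [ 0.81288033  0.25687955 -0.19544292  0.         -1.11847385  0.50444022] True
0 [ 8.12880327e-01  4.69252001e-01 -4.04056926e-01  4.44089210e-16
 -6.97487400e-01  5.04440225e-01] True
0 [ 0.22694176  0.33757803 -0.55983784  0.         -0.67338046  1.34385457] True
3.141592653589793 [ 0.81288033  0.25687955 -0.19544292  0.         -1.11847385 -2.63715243] True
3.141592653589793 [ 8.12880327e-01  4.69252001e-01 -4.04056926e-01 -4.44089210e-16
 -6.97487400e-01 -2.63715243e+00] True
3.141592653589793 [ 0.22694176  0.33757803 -0.55983784  0.         -0.67338046 -1.79773808] True
1.9 [530.78297851 282.62674423 199.94729425] [ 9.92036556e-01 -1.25950268e-01 -1.39469527e-05  2.74259381e-05]
```

View pics/w1.png

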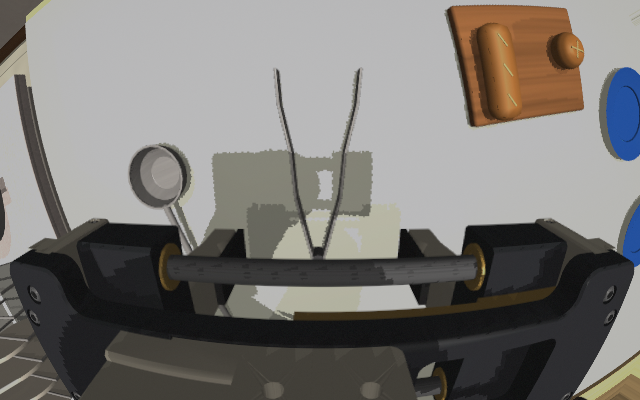

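The wrist view shows the tongs' tips at (277,70) and (360,70) and the hinge at about (319,250). The rolls and board are at upper right, with the round roll at (568,48). I'll fit the tongs' strips and the roll from this picture.

```bash
python3 - <<'E'
from h import *
np.set_printoptions(precision=1,suppress=True)
im=cv2.imread("pics/w1.png"); st=np.load("st1.npy",allow_pickle=True).item()
g=cv2.cvtColor(im,cv2.COLOR_BGR2GRAY).astype(int)
L=[];Rr=[]
for r in range(66,240,6):
    row=g[r]; c=np.where(row[268:372]<85)[0]+268
    l=c[c<318]; q=c[c>=318]
    if len(l) and len(q):
        a=onplane(wray((l.mean(),r),st),20); b=onplane(wray((q.mean(),r),st),20)
        L.append(a);Rr.append(b); m=(a+b)/2
        print(r,l.min(),l.max(),q.min(),q.max(),m[:2],np.linalg.norm(a-b))
for q in ((319,250),): print("hinge",onplane(wray(q,st),26))
for q in ((277,69),(360,69)): print("tip",onplane(wray(q,st),26))
hsv=cv2.cvtColor(im,cv2.COLOR_BGR2HSV)
print(hsv[48,568],hsv[80,535])
print("roll",onplane(wray((568,49),st),42))
E
```

```text
72 277 278 357 359 [644.8 257.1] 86.77967760469525
78 277 278 357 358 [638.4 259. ] 86.25962686729417
84 278 279 356 357 [631.9 260.7] 84.12447731614024
90 278 280 355 357 [625.5 262.4] 83.09926275346582
96 279 280 355 356 [619.1 264. ] 82.09344877832633
102 280 281 354 355 [612.7 265.7] 80.01478280290392
108 281 282 353 354 [606.3 267.3] 77.9518006426875
114 282 283 352 353 [599.9 269. ] 75.90288156784679
120 284 285 350 351 [593.5 270.6] 71.67775726244058
126 285 286 349 349 [587.1 272.5] 69.10229938708484
132 287 288 347 348 [580.6 273.9] 65.43335126572448
138 288 289 346 347 [574.2 275.6] 63.41544095185996
144 290 291 344 345 [567.8 277.3] 59.198663469587075
150 291 292 343 344 [561.3 278.9] 57.183298893173536
156 292 293 342 343 [554.8 280.6] 55.16931041516986
162 293 294 342 343 [548.2 281.8] 54.26493787920462
168 293 295 341 342 [541.7 283.8] 52.8120962953925
174 294 295 340 342 [535.1 285.5] 51.91995193608564
180 294 296 339 341 [528.5 287.5] 50.471182449788444
186 295 296 339 340 [521.8 289.2] 49.58605586758084
192 295 297 338 339 [515.1 291.3] 48.13758184344903
198 296 299 337 339 [508.1 292.5] 46.11240031177791
204 297 301 336 337 [501.2 294.3] 42.93142497199891
210 300 302 333 338 [494.1 295.7] 39.37879551981151
216 299 304 332 333 [487.3 298.8] 35.91519541795184
222 302 305 330 332 [480.1 300.4] 32.063344497462005
228 305 307 328 330 [472.7 302. ] 26.995143703716398
234 307 308 327 328 [465.3 304. ] 23.640178668588902
hinge [447.4 306.8  26. ]
tip [658.2 298.1  26. ]
tip [636.  213.1  26. ]
[ 14 154 176] [ 13 155 148]
roll [625.9 -67.9  42. ]
```

```bash
python3 - <<'E'
from h import *
np.set_printoptions(precision=1,suppress=True)
yaw=-0.2556; o=down(yaw)
bot.line_to([531,285.5,60],200,o); bot.line_to([531,285.5,3],80)
print(bot.read_state()["contact_force"])
bot.move_gripper(51.5,20); st=bot.read_state(); print(st["width"],st["finger_force"])
bot.line_to([531,285.5,120],80); bot.pause(.3); st=bot.read_state(); print(st["t"],st["width"],st["finger_force"],st["contact_force"])
cv2.imwrite("pics/w2.png",bot.camera("wrist")[:,:,::-1])
E
```

```text
[ 0.3 -0.4  1. ]
51.18056780500243 6.220477446913719
6.375 51.92465507486998 5.178243666887283 [-0.3 -1.1 -1.4]
```

View pics/w2.png

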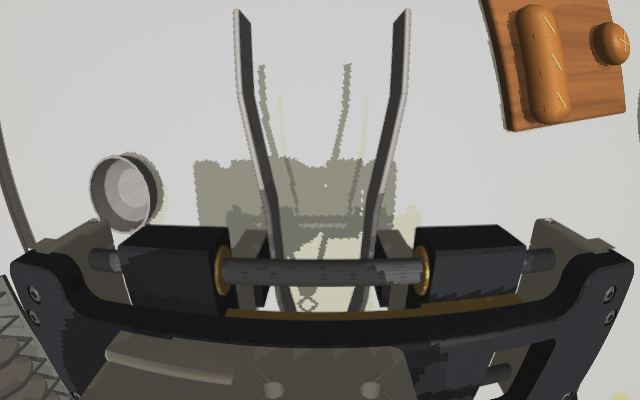

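The tongs are held and lifted, with the tip ends' top edges at about (237,10) and (409,10). The board is at upper right. Next I'll work out the tip position in the tool frame, then fly in front of the roll and look again.

```bash
python3 - <<'E'
from h import *
np.set_printoptions(precision=1,suppress=True)
st0=bot.read_state(); Q=R.from_quat(st0["eef_rot"])
for z in (136,141,146,151):
    t=[Q.inv().apply(onplane(wray(q,st0),z)-st0["tcp_pos"]) for q in ((236,10),(409,10))]
    print(z,t,np.linalg.norm(t[0]-t[1]))
bot.move_ptp([470,-75,150],down(0)); bot.pause(.3)
st=bot.read_state(); im=bot.camera("wrist"); top=bot.camera("top")
np.save("st3.npy",st,allow_pickle=True); print(st["t"],st["width"],st["finger_force"],st["tcp_pos"],st["eef_rot"])
cv2.imwrite("pics/w3.png",im[:,:,::-1]);cv2.imwrite("pics/top3.png",top[:,:,::-1])
E
```

```text
136 [array([123.5, -39.7, -16.1]), array([123.6,  41.3, -16.1])] 81.0772470170781
141 [array([121.7, -38.3, -21.1]), array([121.9,  39.9, -21.1])] 78.2278748559204
146 [array([119.9, -36.9, -26.1]), array([120.1,  38.5, -26.1])] 75.37850269476272
151 [array([118.2, -35.5, -31.1]), array([118.3,  37. , -31.1])] 72.52913053360503
8.1 51.68148833620731 5.178231820464134 [470.2 -74.5 149.8] [ 1.  0. -0.  0.]
```

View pics/w3.png

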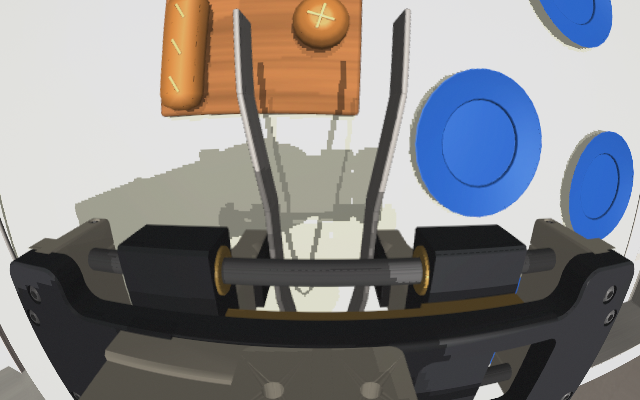

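The wrist view shows the roll straight ahead, with its cross centre at (321,16), between the open jaws. The chosen plate is at (476,142), its floor circle at (480,143).

```bash
python3 - <<'E'
from h import *
np.set_printoptions(precision=1,suppress=True)
im=cv2.imread("pics/w3.png"); st=np.load("st3.npy",allow_pickle=True).item()
print("roll wrist cross",onplane(wray((321,16),st),53))
for c in (293,349): print("side",onplane(wray((c,22),st),36))
hsv=cv2.cvtColor(im,cv2.COLOR_BGR2HSV)
m=(hsv[...,0]>95)&(hsv[...,0]<125)&(hsv[...,1]>120)
for a,c,_,s in blobs(m,3000): print("plate",a,c,onplane(wray(c,st),10))
t=cv2.imread("pics/top0.png"); s=cv2.imread("pics/scene0.png")
print("top cross",onplane(ray("top",(340,184)),53))
def edge(img,box):  # roll crop: bright yellowish cross mask
    r0,r1,c0,c1=box; h=cv2.cvtColor(img,cv2.COLOR_BGR2HSV)[r0:r1,c0:c1]; y,x=np.where((h[...,0]>19)&(h[...,0]<40)); print(len(x)); return x.mean()+c0,y.mean()+r0
for n,g,b in (("top",t,(176,194,331,350)),("scene",s,(226,246,316,336))):
    p=edge(g,b); print(n,p,onplane(ray(n,p),53))
for n,g in (("scene",s),):
    h=cv2.cvtColor(g,cv2.COLOR_BGR2HSV); 
    for a,c,_,q in blobs((h[...,0]>95)&(h[...,0]<125)&(h[...,1]>150),300): print(n,c,onplane(ray(n,c),10))
E
```

```text
roll wrist cross [624.1 -74.2  53. ]
side [624.1 -49.8  36. ]
side [624.1 -98.6  36. ]
plate 14607 [477.8 142.3] [ 518.2 -239.    10. ]
plate 5294 [600.7 185.8] [ 474.6 -461.7   10. ]
top cross [619.5 -75.   53. ]
19
top (np.float64(339.94736842105266), np.float64(183.1578947368421)) [622.3 -74.8  53. ]
10
scene (np.float64(324.9), np.float64(233.3)) [624.9 -76.4  53. ]
scene [176.3 227.1] [ 274.7 -320.4   10. ]
scene [254.3 260.4] [ 517.8 -247.5   10. ]
scene [180.6 310.8] [ 473.1 -468.6   10. ]
scene [273.6 357.3] [ 733.4 -395.1   10. ]
```

```bash
python3 - <<'E'
from h import *
np.set_printoptions(precision=1,suppress=True)
bot.line_to([521.5,-73.8,150],120,down(0)); bot.line_to([521.5,-73.8,60],80); bot.line_to([521.5,-73.8,29],40); bot.pause(.2)
st=bot.read_state(); print(st["t"],st["width"],st["contact_force"],st["tcp_pos"])
cv2.imwrite("pics/w4.png",bot.camera("wrist")[:,:,::-1])
E
```

```text
11.1833 51.356164112153756 [-0.2 -1.1 -0.8] [521.7 -73.8  29.3]
```

View pics/w4.png

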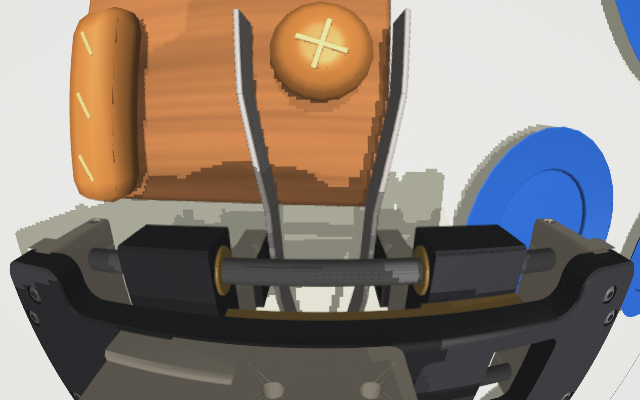

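The roll, with its centre at (321,47), sits midway between the jaw pads at columns 250 and 393, over the pad rows 10 to 95. I'll squeeze and lift.

```bash
python3 - <<'E'
from h import *
np.set_printoptions(precision=1,suppress=True)
bot.move_gripper(44,30); bot.move_gripper(32,30); bot.pause(.2)
st=bot.read_state(); print(st["t"],st["width"],st["finger_force"],st["contact_force"])
if 38<st["width"]<42:
    bot.line_to([521.5,-73.8,130],60); bot.pause(.3)
    st=bot.read_state(); print(st["t"],st["width"],st["finger_force"],st["contact_force"])
cv2.imwrite("pics/w5.png",bot.camera("wrist")[:,:,::-1])
E
```

```text
12.1333 38.80614375747256 29.99666601419449 [-0.5 -0.1 -0.7]
14.2667 38.95728143246171 29.995456337928772 [-0.5  0.2 -1.4]
```

View pics/w5.png

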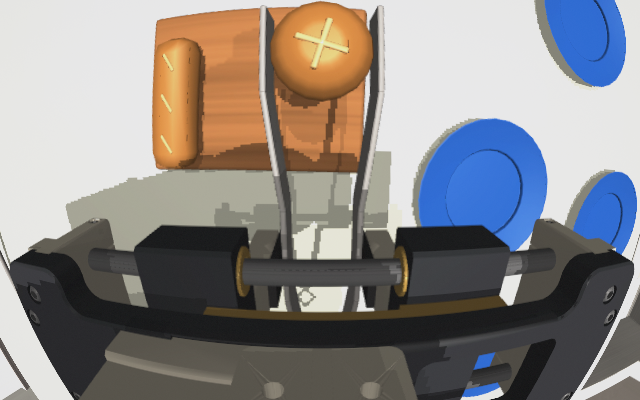

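The roll is held between the jaws at (321,48), clear of the board. I'll carry it to above the plate.

```bash
python3 - <<'E'
from h import *
np.set_printoptions(precision=1,suppress=True)
bot.line_to([521.5,-73.8,200],80); bot.line_to([415.5,-243,200],100); bot.pause(.7)
st=bot.read_state(); print(st["t"],st["width"],st["finger_force"],st["tcp_pos"])
print("roll",onplane(wray((321,48),st),st["tcp_pos"][2]+23))
im=bot.camera("wrist"); top=bot.camera("top"); 
cv2.imwrite("pics/w6.png",np.vstack([im[:300,:,::-1],top[100:300,:,::-1]]))
E
```

```text
18.1917 38.72127206141734 29.995496571063995 [ 415.5 -243.   200. ]
roll [ 516.4 -243.1  223. ]
```

View pics/w6.png

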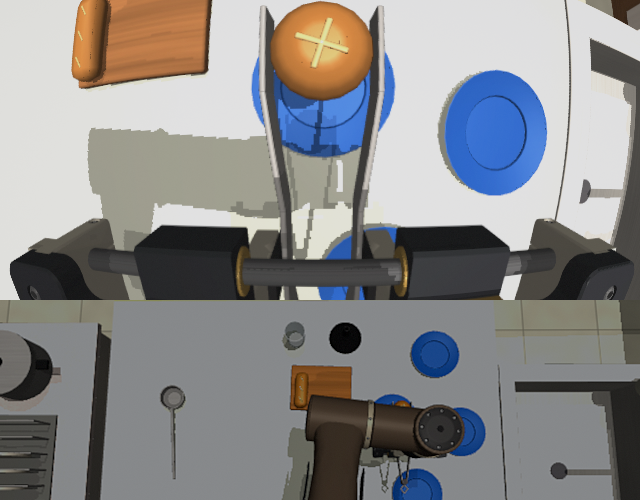

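The roll is at (321,48), held in the tongs over the leftmost plate. It measures about (516,-243) against (517,-245) for the plate centre, and nothing else has moved. I'm handing in.

```bash
python3 -c "
from plant import bot
print(bot.close_job())"
```

```text
the job is handed in; nothing more can be done
None
```

The job is handed in: the round roll is held still in the squeezed tongs about 20 cm above the worktop, within a few mm of the middle of the leftmost blue plate by my measurements; no verdict came back.

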